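# Snap the lid onto the open packing tub

### The job

Take the loose lid off the sloping draining stand and close the open tub with it, pull tab over the tub's thumb ledge. Press it down until it has snapped fully home and sits flush and level all round, then let go. Leave the other things on the bench where they are.

Things in the scene. Friction and masses are not known exactly. Their poses are not given: they have to be found in the camera images.
- tub: Open white rectangular packing tub, fixed in a low steel cradle on the bench. Outside 148 (x) by 108 (y) mm, rim 80 mm above the bench, walls 4 mm, mouth 140 by 100 mm, inner floor 13 mm up. Origin at bench level under its centre, z up, x along its long side. At its +x end only, a thumb ledge 44 mm wide sticks out 19 mm, 10 mm below the rim. Housings on the long sides reach y = 64 mm
- tub_mouth (a point): Centre of the tub's mouth, at rim height; axes as the tub. Four sprung catches stick 8 mm into the mouth from its long sides, at x = +/-45 mm, centres 9.5 mm below the rim. A lid just laid on rests on them about 16 mm proud, until pushed down past them with about 10 to 20 N; they then snap in above the lid's bead
- tub_ledge (a point): point at rim height above the thumb ledge, 86 mm from the tub's centre along its +x
- lid: White rigid lid, 0.15 kg. Flange 154 (x) by 114 (y) by 5 mm. Origin at the centre of the flange's underside (the face that lands on the rim), z out of its top, x along its long side towards its pull tab. It starts lying on the stand, sloping 35 degrees, tab at the high end. Below the flange a plug 24 mm deep: neck 129 by 89, bead 135 by 95 (15 to 20 mm down), lead-in 128 by 82 mm
- lid_rib (a point): Centre of the top of the lid's grip rib, 35 mm from the lid's origin along its z. The rib stands up from the middle of the flange: 70 mm long (lid's x, so up the slope at the start), 14 mm thick (y), 30 mm tall
- lid_tab (a point): Middle of the lid's pull tab (40 mm wide, 5 mm thick, sticking out 19 mm at the +x end only), 86 mm from the lid's origin along its +x, level with the flange's underside
- stand: Fixed steel draining stand, base 150 by 130 mm: a tray 150 by 120 mm sloping 35 degrees, rising towards its +x, centre of its face 60 mm above the bench; at the low end a lip 16 mm proud of the face. Origin on the bench under the centre, z up. The lid's origin lies at about x -15, z +79 mm in this frame
- closed_tub: A second, like tub in its cradle, with an identical lid already seated on it, all fixed, 115 mm tall over its rib; leave it alone. Origin and axes as the open tub
- tape_roll: loose cardboard tape core, 100 mm across, 48 mm tall, standing flat; origin under its centre
- punnet: loose open white plastic punnet, 110 by 160 by 50 mm; origin under its centre
- spray: loose white bottle, 64 mm across, 170 mm tall; origin under its centre
- mug: loose white mug, 80 mm across, 90 mm tall, handle at its +y; origin under its centre
- label_box: loose small cardboard box, 70 by 100 by 30 mm; origin under its centre
- brush: loose brush lying flat near the robot, along its own x; origin under its middle
- scraper: loose spatula lying flat near the robot, along its own x; origin under its middle
Things that resemble listed ones, but are neither listed nor needed, are in the scene too. Leave any black or green look-alike of the lid alone.

How it is judged:
By the outcome, as a careful person would: the job done as asked, in the order asked, and still so for the second after the job is handed in, with the robot touching nothing.
It also fails if it takes over 48 s, if anything falls off the work surface, if the arm or the gripper's body presses on something with over 40 N, if the wrist force passes 120 N, or if a joint passes its speed limit or range.

### The arm

A 7-joint arm with a two-finger parallel gripper is mounted at the origin on the work surface. World frame = base frame: x ahead of the robot, y to its left, z up, the work surface at z = 0. Lengths are in mm, angles in rad, forces in N, time in s.
With the tool pointing down it reaches from about 425 to 1025 mm from the base axis. Payload 9.4 kg.
Tool frame: the origin (TCP) lies midway between the tips of the shut fingers; the grasp point (between the pads) lies 19 mm behind it; z points along the fingers, y is the line along which they close (so a half turn about z gives the same grasp; the last joint's range is limited). The gripper opens to 93 mm and grips with 3 to 60 N. Pads are 15 mm wide; open, the fingers measure 128 mm over their backs; the gripper's body (75 mm by 188 mm) begins 65 mm behind the grasp point.
Start: joints at [1.05, 0.599, -0.003, 1.599, 0.002, 0.943, -0.08], TCP at [311.287, -654.771, 218.618] pointing down, gripper open.
Joint ranges: [-2.57, 2.57], [-0.35, 1.97], [-1.29, 1.29], [0.11, 2.56], [-1.05, 4.19], [0.11, 1.86], [-2.63, 2.63]. Speed limits (rad/s): [2.22, 2.22, 3.01, 3.01, 3.14, 3.14, 3.14].

### API

Orientations are given as a unit quaternion [x, y, z, w].
In Python, from plant import arm gives the robot as it stands.
- The arm moves only by the tool step_arm, never from a script. Its argument "plan" is a list of rows, each a list of 4 numbers: the shift along the world's x, y, z in m, then the turn about the world's z in rad. In form: [[x, y, z, spin], ...]. A call has 1 to 20 rows; each row is the pose to reach, as a shift and turn from the pose commanded when the call began; what a row does not reach only later rows make up. A row lasts 1/12 s, in which the tool goes at most 41.7 mm and 7.16 degrees, less where a joint would pass 70% of its speed; a pose out of reach is approached as far as the arm can. A call with a gripper value outside its range is refused whole. "jaw" is the finger opening in m, from 0 to 0.093, set as the call begins (left out, the last holds). The fingers move at their own pace and stop on an object; "newtons" is the grip in N (left out, the last holds). Time passes only in rows, so rows that repeat a pose let the fingers close. It gives the time, the measured TCP pose, the force, the opening and the grip force at its end, in the units of the state.
- arm.observe(): the state, without advancing time (a new reading comes with each control period).
- arm.get_image(name): name is "scene" or "top"; returns a dict with "img" (384x512x3 uint8, blue, green, red), "vfov" (degrees; the focal length in pixels is half the picture's height over the tangent of half this angle, whatever the lens; pixels are square), "cx", "cy" (the principal point, pixels), "world_to_cam" (4x4, takes a point from world to camera coordinates). Camera axes: x right, y up, looking along -z (the intrinsics and any distortion apply to the point x, -y, -z); pixel columns grow to the right and rows downward; lengths in mm; the calibration is good to about 2 mm. A picture is of the moment at which its call begins. There is no depth.
- arm.job_done(): hands the job in; it is judged then, once.
The state is a dict: "clock": time; "joint_pos": joint angles; "qvel": joint speeds; "joint_efforts": joint torques, N m; "ee_pos": TCP position; "orientation": TCP orientation; "ft_force": force on the tool from outside, world axes, zero at the start; "torque": the same for the moment, N m; "gripper_width": opening from 0.0 (shut) to 1.0 (fully open); "grasp_force": force on a finger pad.
Only numpy, scipy, OpenCV 4.12 (cv2) and the standard library are available. Lean on these libraries where they do the work, as an engineer would, in place of code of your own. Each camera call takes 0.05 s, during which the arm holds its last target. There are 200 camera calls.

## Working session

There is one attempt and no reset: what is moved stays moved. The work goes in short steps, Python scripts to look and compute and a tool call to move; the robot and the scene stay as the last step left them, time stands still between calls to the robot, and variables do not carry over. Pictures are saved under pics/ and viewed, at most 10 in all, crops included, and the job is handed in when it is done.

Besides the shell and the picture viewer there is one more tool, called after "Request:" as name(argument=value, ...), one argument or row to a line, values as JSON. step_arm: Moves the arm, as the interface text tells. Its arguments: {"type":"object","properties":{"plan":{"type":"array"},"jaw":{"type":"number"},"newtons":{"type":"number"}},"required":["plan"]}

```bash
mkdir -p pics; ls
python3 - <<'E'
from plant import arm
import cv2,numpy as np,json
o=arm.observe();print(o)
for n in("scene","top"):
    d=arm.get_image(n);cv2.imwrite(f"pics/{n}0.png",d["img"])
    print(n,d["vfov"],d["cx"],d["cy"],[k for k in d],np.round(d["world_to_cam"],4).tolist())
    np.savez(f"{n}0.npz",**{k:v for k,v in d.items()})
E
```

```text
pics
{'clock': 0.0, 'joint_pos': array([ 1.05031175,  0.60014776, -0.00256955,  1.60013605,  0.00183289,
        0.94286666, -0.07979327]), 'qvel': array([-0.00039425,  0.00048944,  0.0010884 , -0.00061678, -0.00020628,
       -0.00160777, -0.00084221]), 'joint_efforts': array([-9.28332556e-04, -7.65048337e+01,  1.49706166e+00, -2.52345014e+01,
       -5.24248858e-02,  1.70274399e-02,  1.66803120e-04]), 'ee_pos': array([ 311.06847089, -654.33738826,  217.74102844]), 'orientation': array([ 9.75470755e-01,  2.20127693e-01, -2.45645635e-04, -7.38099508e-04]), 'ft_force': array([-0.35582622,  0.06149065, -0.24028183]), 'torque': array([ 0.02709204, -0.039168  , -0.00529453]), 'grasp_force': 0.0, 'gripper_width': 1.0008821425466277}
scene 50.33420953155308 255.3359070516973 184.8323578833648 ['img', 'vfov', 'cx', 'cy', 'world_to_cam'] [[-0.0872, 0.9961, -0.0146, 83.1574], [-0.8431, -0.066, 0.5337, 385.1409], [0.5306, 0.0588, 0.8456, -1586.5718], [0.0, 0.0, 0.0, 1.0]]
top 56.82824452202637 262.05803563196395 191.10456056940782 ['img', 'vfov', 'cx', 'cy', 'world_to_cam'] [[-0.0174, -0.9998, 0.001, -29.4971], [0.9987, -0.0173, 0.0487, -534.4294], [-0.0487, 0.0019, 0.9988, -1219.0093], [0.0, 0.0, 0.0, 1.0]]
```

View images.

Run:
```python
import cv2
for n in("scene","top"):
    i=cv2.imread(f"pics/{n}0.png");cv2.imwrite(f"pics/{n}0b.png",cv2.resize(i,(800,600),interpolation=cv2.INTER_CUBIC))
```

```text
(no output)
```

View pics/scene0b.png

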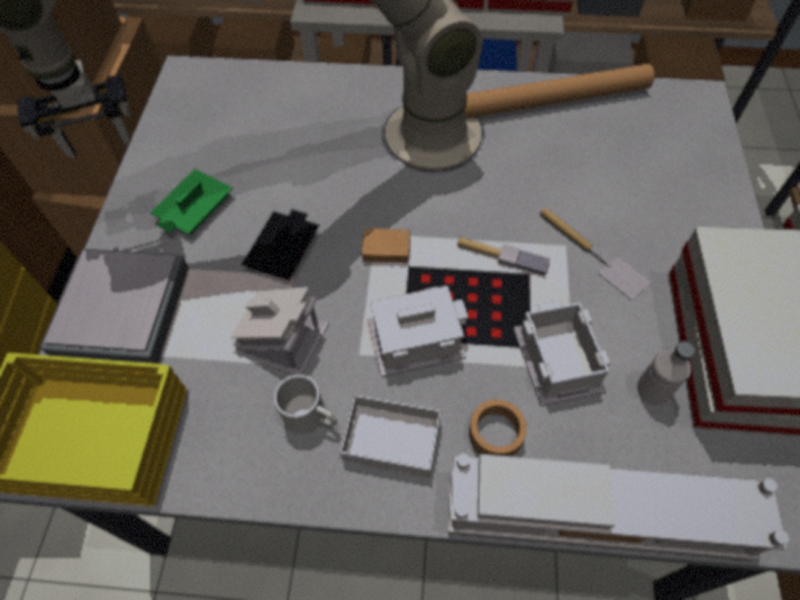

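View pics/top0b.png

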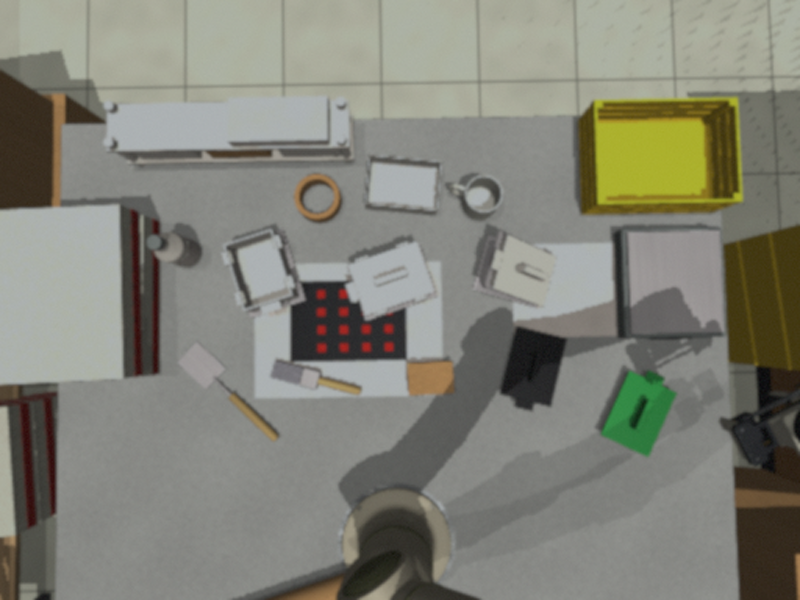

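The scene view shows the lid on the stand at about (270,315) and the open tub at (565,350). The top view shows them at about (525,265) and (262,270), with the closed tub between them. I'll make enlarged crops of both.

Run:
```python
import cv2,numpy as np
def crop(n,x,y,w=80,h=60,s=5):
    i=cv2.imread(f"pics/{n}0.png")[y:y+h,x:x+w]
    i=cv2.resize(i,None,fx=s,fy=s,interpolation=cv2.INTER_CUBIC)
    for k in range(0,w,10):
        cv2.putText(i,str(x+k),(k*s,8),0,.3,(0,0,255),1);cv2.line(i,(k*s,10),(k*s,14),(0,0,255),1)
    for k in range(10,h,10):
        cv2.putText(i,str(y+k),(6,k*s+4),0,.3,(0,0,255),1);cv2.line(i,(0,k*s),(5,k*s),(0,0,255),1)
    return i
a=crop("top",296,140);b=crop("scene",140,178);c=crop("top",130,140);d=crop("scene",320,190,80,60)
cv2.imwrite("pics/crops.png",np.vstack([np.hstack([a,b]),np.hstack([c,d])]))
```

```text
(no output)
```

View pics/crops.png

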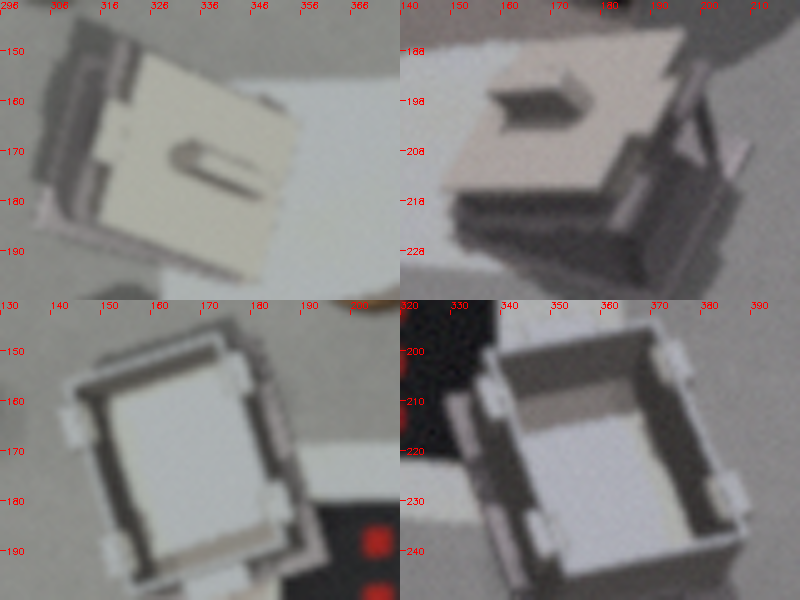

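The crops give the flange and rim corners in both views. The lid's tab is at about (317,168) in the top image, on its high end. The tub ledge is at about (173,197) in the top image, on the robot side. Next I fit the poses.

```bash
cat > h.py <<'E'
import numpy as np,cv2
from scipy.spatial.transform import Rotation as R
from scipy.optimize import least_squares
cams={}
for n in("scene","top"):
    d=np.load(f"{n}0.npz");cams[n]=(d["world_to_cam"],192/np.tan(np.radians(float(d["vfov"]))/2),float(d["cx"]),float(d["cy"]))
def proj(n,P):
    T,f,cx,cy=cams[n];q=np.atleast_2d(P)@T[:3,:3].T+T[:3,3]
    return np.c_[cx+f*q[:,0]/-q[:,2],cy+f*-q[:,1]/-q[:,2]]
def pose(v): return R.from_euler("ZYX",[v[3],-v[4],v[5]]).as_matrix(),v[:3]
def fit(obj,pix,v0,free):
    v0=np.array(v0,float);free=list(free)
    def r(u):
        v=v0.copy();v[free]=u;M,t=pose(v);W=np.array(obj)@M.T+t
        return np.concatenate([(proj(n,W)-pix[n]).ravel() for n in pix])
    s=least_squares(r,v0[free]);v=v0.copy();v[free]=s.x
    return v,s.fun.reshape(-1,2)
E
python3 - <<'E'
from h import *
np.set_printoptions(precision=2,suppress=True)
tub=[(74,54,0),(74,-54,0),(-74,-54,0),(-74,54,0)]
pt=dict(top=np.array([(189.6,187.6),(157,198),(143,156.4),(174.4,146.6)]),scene=np.array([(336.6,200),(371.4,194),(389.6,237.6),(353,245.4)]))
lid=[(77,57,5),(77,-57,5),(-77,-57,5),(-77,57,5)]
pl=dict(top=np.array([(315.4,184),(324.4,150.4),(356,164),(345.6,196.6)]),scene=np.array([(197.2,184),(180,216),(149,215.6),(160,186.4)]))
for nm,o,p,v0,fr in(("tub",tub,pt,[600,250,80,2.9,0,0],range(4)),("lid",lid,pl,[600,-250,80,1.2,.61,0],range(4)),("lidp",lid,pl,[600,-250,80,1.2,.61,0],range(5))):
    v,r=fit(o,p,v0,fr);print(nm,v);print(r.T)
    for k in p:
        v,r=fit(o,{k:p[k]},v if 'lid'!=nm else v,[0,1,3]);print(k,v,np.abs(r).max())
E
```

```text
tub [599.09 280.49  75.37   3.44   0.     0.  ]
[[-2.08 -0.74 -0.21 -0.52 -0.78 -1.34 -0.63 -0.41]
 [ 0.62  0.54 -0.28 -0.68  0.7  -0.2  -0.04 -0.05]]
top [599.2  277.56  75.37   3.46   0.     0.  ] 0.950159262469839
scene [598.6  282.8   75.37   3.43   0.     0.  ] 0.337414975093111
lid [ 584.06 -281.55   73.77    1.3     0.61    0.  ]
[[ 0.13 -0.14 -0.55  1.89 -0.67 -0.56 -1.74  4.44]
 [ 0.9  -0.1  -0.31 -0.73 -0.62 -0.49  0.92  0.41]]
top [ 583.89 -280.48   73.77    1.27    0.61    0.  ] 0.8754335991586117
scene [ 584.02 -282.52   73.77    1.33    0.61    0.  ] 3.359041862056813
lidp [ 583.9  -281.79   73.32    1.3     0.58    0.  ]
[[-0.25 -0.55 -0.11  2.34 -0.29 -0.11 -2.18  4.  ]
 [ 0.91 -0.03 -0.25 -0.63 -0.2  -0.09  0.6   0.07]]
top [ 583.91 -280.68   73.32    1.26    0.58    0.  ] 1.2563611963058747
scene [ 583.65 -282.82   73.32    1.33    0.58    0.  ] 2.8476542750408953
```

```bash
cat > ref.py <<'E'
from h import *
np.set_printoptions(precision=3,suppress=True)
g={}
for n in cams:
    i=cv2.GaussianBlur(cv2.cvtColor(np.load(f"{n}0.npz")["img"],cv2.COLOR_BGR2GRAY).astype(np.float32),(0,0),1.)
    g[n]=(cv2.Sobel(i,cv2.CV_32F,1,0),cv2.Sobel(i,cv2.CV_32F,0,1))
rect=lambda a,b,z:[((a,b,z),(a,-b,z)),((a,-b,z),(-a,-b,z)),((-a,-b,z),(-a,b,z)),((-a,b,z),(a,b,z))]
def score(n,segs,v):
    M,t=pose(v);s=0
    for a,b in segs:
        W=np.linspace(a,b,42)[2:-2]@M.T+t;p=proj(n,W).astype(np.float32)
        d=p[-1]-p[0];d/=np.linalg.norm(d);gx,gy=[cv2.remap(q,p[:,:1],p[:,1:],1).ravel() for q in g[n]]
        s+=np.minimum(np.abs(-gx*d[1]+gy*d[0]),60).mean()
    return s
from scipy.optimize import differential_evolution as DE
def ref(ns,segs,v0,free,w=(12,12,10,.12,.08,.05)):
    v0=np.array(v0,float);free=list(free)
    def f(u): v=v0.copy();v[free]=u;return -sum(score(n,segs,v) for n in ns)
    s=DE(f,[(v0[k]-w[k],v0[k]+w[k]) for k in free],seed=1,popsize=20,maxiter=120)
    v=v0.copy();v[free]=s.x;return v,-s.fun
tub=rect(74,54,0)+rect(70,50,0)
lid=rect(77,57,5)
E
python3 - <<'E'
from ref import *
out={}
for nm,s,v0 in(("tub",tub,[599,280,80,3.45,0,0]),("lid",lid,[584,-281,79,1.28,.611,0])):
    for ns in(["top"],["scene"],["top","scene"]):
        fr=[0,1,3] if len(ns)==1 else [0,1,2,3]
        v,f=ref(ns,s,v0,fr);print(nm,ns,v,f);out[nm,ns[0],len(ns)]=v
tiles=[]
for n,nm,x,y,s in(("top","lid",296,140,lid),("scene","lid",140,178,lid),("top","tub",130,140,tub),("scene","tub",320,190,tub)):
    i=cv2.resize(cv2.imread(f"pics/{n}0.png")[y:y+60,x:x+80],None,fx=5,fy=5,interpolation=cv2.INTER_CUBIC)
    M,t=pose(out[nm,n,1])
    for a,b in s+([((86,-20,0),(86,20,0))] if nm=="lid" else [((93,-22,-10),(93,22,-10))])+([((35,0,35),(-35,0,35))] if nm=="lid" else []):
        p=proj(n,np.array([a,b])@M.T+t);p=((p-(x,y)+.5)*5).astype(int);cv2.line(i,tuple(map(int,p[0])),tuple(map(int,p[1])),(0,0,255),1)
    tiles.append(i)
cv2.imwrite("pics/ov.png",np.vstack([np.hstack(tiles[:2]),np.hstack(tiles[2:])]))
E
```

```text
tub ['top'] [595.599 274.653  80.      3.483   0.      0.   ] 430.7794494628906
tub ['scene'] [604.974 273.993  80.      3.437   0.      0.   ] 467.13427734375
tub ['top', 'scene'] [597.822 276.654  71.011   3.44    0.      0.   ] 884.375
lid ['top'] [ 586.735 -283.549   79.       1.339    0.611    0.   ] 156.21449279785156
lid ['scene'] [ 587.029 -275.029   79.       1.293    0.611    0.   ] 207.03848266601562
lid ['top', 'scene'] [ 585.389 -277.659   72.303    1.308    0.611    0.   ] 359.5697021484375
```

View pics/ov.png

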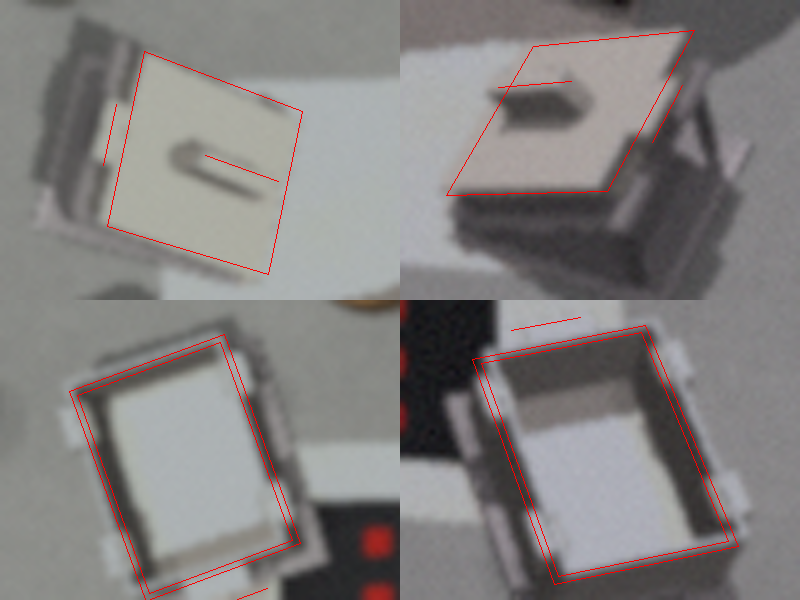

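The overlays agree to 1–2 px. The rib is at the expected place and the text heights fit. I'll hover over the rib and check the alignment against the gripper.

Request:
step_arm(
  plan=[
    [0.03, 0.03, 0, 0.12],
    [0.06, 0.06, 0, 0.24],
    [0.09, 0.09, 0, 0.36],
    [0.12, 0.12, 0, 0.48],
    [0.15, 0.15, 0, 0.6],
    [0.18, 0.19, 0, 0.72],
    [0.21, 0.23, 0, 0.8],
    [0.23, 0.265, 0, 0.846],
    [0.25, 0.3, 0, 0.846],
    [0.26, 0.33, 0, 0.846],
    [0.27, 0.36, -0.03, 0.846],
    [0.27, 0.36, -0.069, 0.846],
    [0.27, 0.36, -0.069, 0.846],
    [0.27, 0.36, -0.069, 0.846],
    [0.27, 0.36, -0.069, 0.846],
  ],
  jaw=0.06,
  newtons=10,
)

```text
clock: 1.35
ee_pos: [580.9, -296.6, 150.4]
orientation: [0.8, 0.6, -0.0, 0.0]
ft_force: [0.8, -1.2, 0.6]
gripper_width: 0.647
grasp_force: 0.0
```

```bash
cat > look.py <<'E'
from ref import *
from plant import arm
def look(name,boxes,draw=None):
    o=arm.observe();tiles=[]
    print(o["clock"],o["ee_pos"],R.from_quat(o["orientation"]).as_matrix()[:2,0],o["ft_force"],o["gripper_width"]*93,o["grasp_force"])
    ims={n:arm.get_image(n)["img"] for n in("top","scene")}
    for n in ims: cv2.imwrite(f"pics/{name}_{n}_raw.png",ims[n])
    for n,x,y,w,h,s in boxes:
        i=cv2.resize(ims[n][y:y+h,x:x+w],None,fx=s,fy=s,interpolation=cv2.INTER_CUBIC)
        for k in range(0,w,10): cv2.putText(i,str(x+k),(k*s,8),0,.3,(0,0,255),1);cv2.line(i,(k*s,10),(k*s,14),(0,0,255),1)
        for k in range(10,h,10): cv2.putText(i,str(y+k),(6,k*s+4),0,.3,(0,0,255),1);cv2.line(i,(0,k*s),(5,k*s),(0,0,255),1)
        for a,b in (draw or []):
            p=(proj(n,np.array([a,b]))-(x,y)+.5)*s;cv2.line(i,tuple(map(int,p[0])),tuple(map(int,p[1])),(255,0,0),1)
        tiles.append(i)
    h=max(t.shape[0] for t in tiles)
    cv2.imwrite(f"pics/{name}.png",np.hstack([cv2.copyMakeBorder(t,0,h-t.shape[0],0,0,0) for t in tiles]))
E
python3 - <<'E'
from look import *
o=arm.observe();e=o["ee_pos"];M=R.from_quat(o["orientation"]).as_matrix()
y=M[:,1]
look("hov",[("top",296,130,80,100,5),("scene",140,140,80,100,5)],[(e-30*y,e+30*y),(e-np.array([0,0,25]),e+np.array([0,0,25]))])
E
```

```text
1.35 [ 580.94  -296.573  150.352] [0.279 0.96 ] [ 0.846 -1.231  0.571] 60.14723416516649 0.0
```

View pics/hov.png

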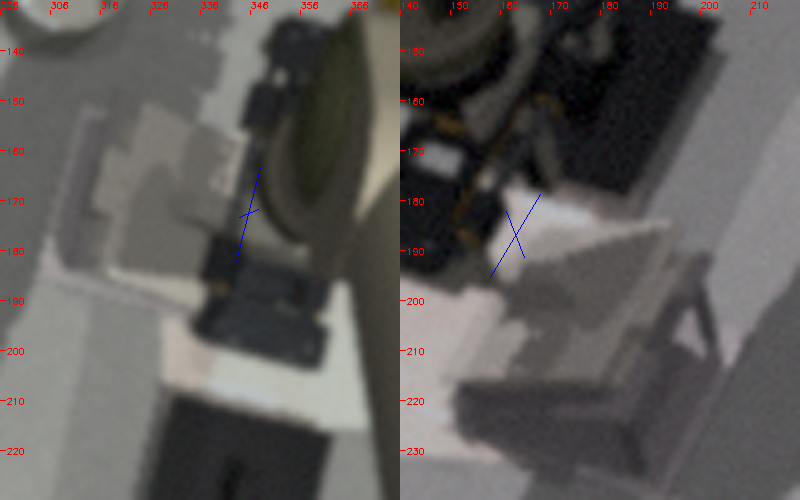

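The picture shows the gripper over the stand, with the finger tips hidden by its body at around (346,170) in the top image. Nothing is touching. I'll descend in stages and watch the force.

Request:
step_arm(
  plan=[
    [0, 0, -0.02, 0],
    [0, 0, -0.04, 0],
    [0, 0, -0.052, 0],
    [0, 0, -0.058, 0],
    [0, 0, -0.062, 0],
    [0, 0, -0.064, 0],
    [0, 0, -0.064, 0],
  ],
)

```text
clock: 2.03
ee_pos: [581.5, -295.1, 86.0]
orientation: [0.799, 0.601, 0.0, 0.0]
ft_force: [0.8, 0.2, 0.1]
gripper_width: 0.644
grasp_force: 0.0
```

Request:
step_arm(
  plan=[
    [0, 0, -0.002, 0],
    [0, 0, -0.002, 0],
  ],
)

```text
clock: 2.2
ee_pos: [581.6, -294.9, 84.1]
orientation: [0.799, 0.601, 0.0, 0.0]
ft_force: [-0.7, 0.2, 0.9]
gripper_width: 0.646
grasp_force: 0.0
```

Request:
step_arm(
  plan=[
    [0, 0, 0, 0],
    [0, 0, 0, 0],
    [0, 0, 0, 0],
    [0, 0, 0, 0],
    [0, 0, 0, 0],
    [0, 0, 0, 0],
    [0, 0, 0, 0],
    [0, 0, 0, 0],
  ],
  jaw=0.0,
  newtons=15,
)

```text
clock: 2.87
ee_pos: [581.5, -294.8, 83.7]
orientation: [0.799, 0.601, 0.0, 0.0]
ft_force: [-0.2, -0.0, 0.3]
gripper_width: 0.153
grasp_force: 15.0
```

Request:
step_arm(
  plan=[
    [0, 0, 0.005, 0],
    [0, 0, 0.015, 0],
    [0, 0, 0.035, 0],
    [0, 0, 0.06, 0],
    [0, 0, 0.09, 0],
    [0, 0, 0.12, 0],
    [0, 0, 0.15, 0],
    [0, 0, 0.17, 0],
    [0, 0, 0.17, 0],
  ],
)

```text
clock: 3.62
ee_pos: [583.1, -295.4, 259.3]
orientation: [0.799, 0.601, 0.002, 0.003]
ft_force: [0.8, -0.7, -2.2]
gripper_width: 0.147
grasp_force: 15.0
```

Run:
```python
from look import *
look("lift",[("top",270,120,130,120,3),("scene",110,120,130,120,3)])
```

```text
3.6167 [ 583.137 -295.404  259.301] [0.277 0.961] [ 0.758 -0.71  -2.207] 13.628294371658262 14.985544681549072
```

View pics/lift.png

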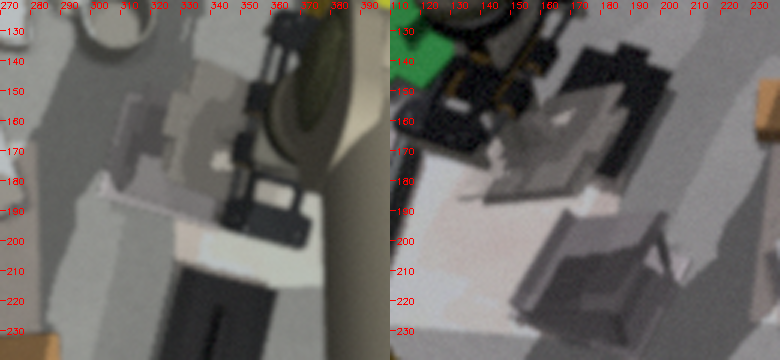

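The lid is held, still tilted, and clear of the stand. Next I carry it over to the tub and turn it.

Request:
step_arm(
  plan=[
    [0.001, 0.03, 0, 0.12],
    [0.003, 0.06, 0, 0.24],
    [0.004, 0.09, 0, 0.36],
    [0.006, 0.12, 0, 0.48],
    [0.007, 0.15, 0, 0.6],
    [0.008, 0.18, 0, 0.72],
    [0.01, 0.21, 0, 0.84],
    [0.011, 0.245, 0, 0.96],
    [0.013, 0.28, 0, 1.08],
    [0.014, 0.315, 0, 1.2],
    [0.016, 0.35, 0, 1.32],
    [0.017, 0.385, 0, 1.44],
    [0.018, 0.42, 0, 1.56],
    [0.02, 0.455, 0, 1.68],
    [0.022, 0.49, 0, 1.8],
    [0.023, 0.52, 0, 1.92],
    [0.0245, 0.55, 0, 2.04],
    [0.0245, 0.5735, 0, 2.16],
    [0.0245, 0.5735, 0, 2.16],
    [0.0245, 0.5735, 0, 2.16],
  ],
)

```text
clock: 5.38
ee_pos: [604.5, 279.8, 251.5]
orientation: [-0.155, 0.988, 0.0, -0.002]
ft_force: [-0.9, -0.7, -1.2]
gripper_width: 0.148
grasp_force: 15.0
```

Request:
step_arm(
  plan=[
    [0, 0, -0.02, 0],
    [0, 0, -0.04, 0],
    [0, 0, -0.06, 0],
    [0, 0, -0.07, 0],
    [0, 0, -0.07, 0],
    [0, 0, -0.07, 0],
    [0, 0, -0.07, 0],
  ],
)

```text
clock: 5.97
ee_pos: [606.2, 278.7, 184.5]
orientation: [-0.153, 0.988, 0.0, 0.0]
ft_force: [0.2, -0.3, -1.3]
gripper_width: 0.146
grasp_force: 15.0
```

Run:
```python
from look import *
look("over",[("top",110,120,130,120,3),("scene",300,120,130,140,3)])
```

```text
5.9667 [606.191 278.664 184.48 ] [-0.953 -0.303] [ 0.228 -0.29  -1.265] 13.610170681335587 14.985884875059128
```

View pics/over.png

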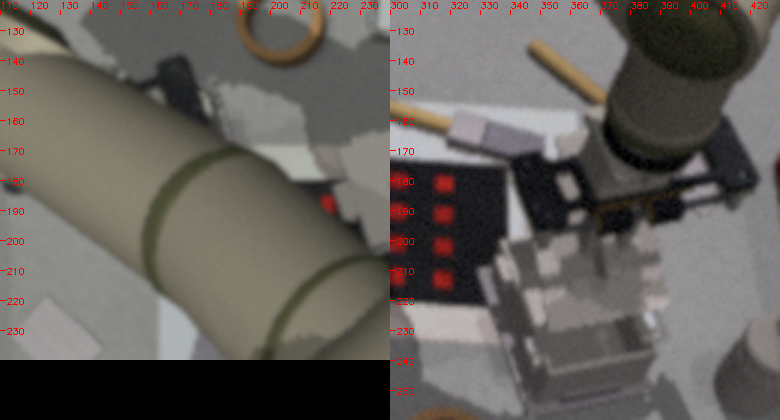

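The top camera is blocked by the arm. The scene view shows the tilted lid above the tub, parallel to it at about (372,215), low end away from the robot. I'll lower it until it touches.

Request:
step_arm(
  plan=[
    [0, 0, -0.02, 0],
    [0, 0, -0.035, 0],
    [0, 0, -0.045, 0],
    [0, 0, -0.05, 0],
    [0, 0, -0.055, 0],
    [0, 0, -0.06, 0],
    [0, 0, -0.06, 0],
  ],
  newtons=8,
)

```text
clock: 6.65
ee_pos: [604.4, 281.0, 124.1]
orientation: [-0.154, 0.988, 0.001, -0.0]
ft_force: [-4.3, 1.9, 7.2]
gripper_width: 0.181
grasp_force: 9.1
```

Request:
step_arm(
  plan=[
    [0, 0, -0.004, 0],
    [0, 0, -0.008, 0],
    [0, 0, -0.012, 0],
    [0, 0, -0.012, 0],
  ],
)

```text
clock: 6.98
ee_pos: [604.9, 279.4, 111.5]
orientation: [-0.154, 0.988, 0.0, -0.0]
ft_force: [-1.1, 0.1, 1.7]
gripper_width: 0.162
grasp_force: 7.6
```

Request:
step_arm(
  plan=[
    [0, 0, -0.002, 0],
    [0, 0, -0.004, 0],
    [0, 0, -0.006, 0],
    [0, 0, -0.006, 0],
    [0, 0, -0.006, 0],
  ],
)

```text
clock: 7.4
ee_pos: [606.3, 279.6, 106.3]
orientation: [-0.154, 0.988, 0.001, 0.001]
ft_force: [-2.5, 1.7, 5.6]
gripper_width: 0.161
grasp_force: 8.0
```

Run:
```python
from look import *
look("on",[("scene",310,150,110,110,7)])
```

```text
7.4 [606.304 279.618 106.3  ] [-0.953 -0.303] [-2.463  1.71   5.577] 14.976999933472156 7.9962139355967565
```

Run:
```python
import cv2
i=cv2.imread("pics/on.png");print(i.shape);cv2.imwrite("pics/on2.png",i[140:740])
```

```text
(770, 770, 3)
```

View pics/on2.png

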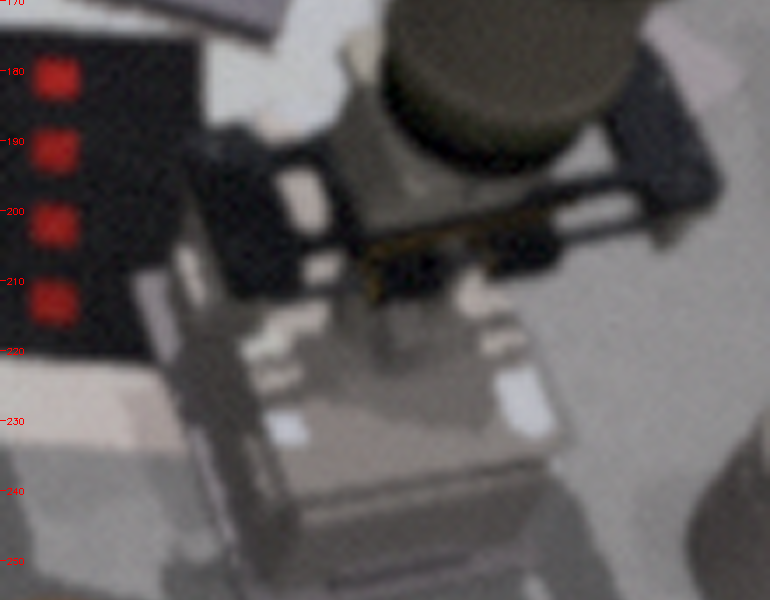

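The lid is nearly level over the mouth; its far edge runs from about (351,243) to (389,236), just above the rim. I'll take out the offset, let go, and back off to look.

Request:
step_arm(
  plan=[
    [-0.002, -0.0006, -0.001, 0],
    [-0.004, -0.0012, -0.002, 0],
    [-0.0057, -0.0018, -0.002, 0],
    [-0.0057, -0.0018, -0.002, 0],
  ],
)

```text
clock: 7.83
ee_pos: [605.2, 279.5, 106.3]
orientation: [-0.153, 0.988, 0.002, 0.005]
ft_force: [9.1, 4.2, 8.2]
gripper_width: 0.16
grasp_force: 9.3
```

Request:
step_arm(
  plan=[
    [0, 0, 0, 0],
    [0, 0, 0, 0],
    [0, 0, 0, 0],
    [0, 0, 0.01, 0],
    [0, 0, 0.04, 0],
    [0, 0, 0.08, 0],
    [0, 0, 0.12, 0],
    [0, -0.04, 0.15, 0],
    [0, -0.08, 0.15, 0],
    [0, -0.12, 0.15, 0],
    [0, -0.16, 0.15, 0],
    [0, -0.2, 0.15, 0],
    [0, -0.24, 0.15, 0],
    [0, -0.28, 0.15, 0],
    [0, -0.32, 0.15, 0],
    [0, -0.36, 0.15, 0],
    [0, -0.36, 0.15, 0],
  ],
  jaw=0.06,
)

```text
clock: 9.25
ee_pos: [599.5, -94.1, 252.5]
orientation: [-0.148, 0.989, -0.002, -0.002]
ft_force: [0.1, 0.2, 0.2]
gripper_width: 0.645
grasp_force: 0.0
```

Run:
```python
from look import *
look("rel",[("top",130,138,80,75,5),("scene",320,180,80,75,5)])
```

```text
9.25 [599.47  -94.073 252.527] [-0.956 -0.292] [0.056 0.202 0.191] 59.97962221014284 0.0
```

View pics/rel.png

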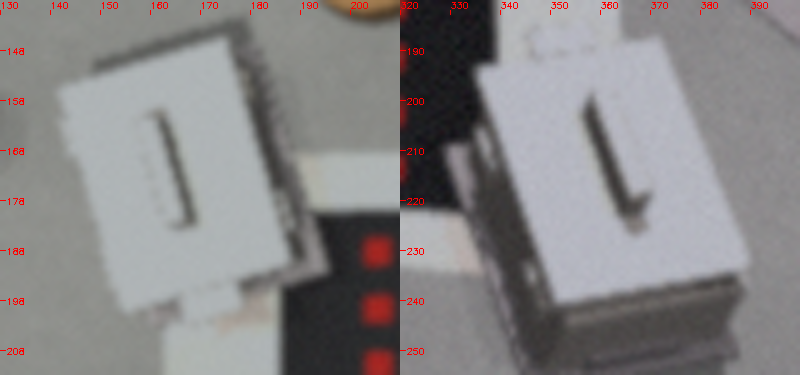

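The lid rests on the tub with its tab over the ledge at about (172,197) in the top image. Next I fit its pose relative to the tub.

Run:
```python
from h import *
np.set_printoptions(precision=3,suppress=True)
o=lambda a,b,z:[(a,b,z),(a,-b,z),(-a,-b,z),(-a,b,z)]
pt=dict(top=np.array([(189.6,187.6),(157,198),(143,156.4),(174.4,146.6)]),scene=np.array([(336.6,200),(371.4,194),(389.6,237.6),(353,245.4)]))
pl=dict(top=np.array([(189.4,190.4),(154.4,200.6),(141.6,155.4),(175.2,145.4)]),scene=np.array([(334.6,193.6),(373,187.4),(390,233),(351,241)]))
for nm,O,p in(("tub",o(74,54,0),pt),("lid",o(77,57,5),pl)):
    for ks in(["top","scene"],["top"],["scene"]):
        v0=[600,279,80 if nm=="tub" else 96,3.45,0,0]
        fr=[0,1,3] if len(ks)==1 else [0,1,2,3]+([4,5] if nm=="lid" else [])
        v,r=fit(O,{k:p[k] for k in ks},v0,fr);print(nm,ks,v,np.abs(r).max())
import sys;sys.stdout.flush()
from look import *
for ns in(["top"],["scene"],["top","scene"]):pass
```

```text
tub ['top', 'scene'] [599.087 280.491  75.373   3.445   0.      0.   ] 2.081617954746463
tub ['top'] [598.707 276.32   80.      3.46    0.      0.   ] 0.9585793257969044
tub ['scene'] [601.058 281.717  80.      3.431   0.      0.   ] 0.26159053273244126
lid ['top', 'scene'] [593.956 275.431  94.565   3.415   0.003  -0.021] 1.3509042051174447
lid ['top'] [593.93  273.43   96.      3.421   0.      0.   ] 0.5786984302382905
lid ['scene'] [594.469 276.292  96.      3.409   0.      0.   ] 0.8288779358175589
```

The lid sits about 6 mm too far toward the ledge and is still proud. I'll regrip the level lid near the middle of the rib and shift it back.

Request:
step_arm(
  plan=[
    [0, 0.04, 0, 0],
    [0, 0.08, 0, 0],
    [0, 0.12, 0, 0],
    [0, 0.16, 0, 0],
    [0, 0.2, 0, 0],
    [-0.002, 0.24, 0, 0],
    [-0.004, 0.28, 0, 0],
    [-0.006, 0.32, 0, 0],
    [-0.006, 0.345, -0.01, 0],
    [-0.006, 0.358, -0.04, 0],
    [-0.006, 0.358, -0.075, 0],
    [-0.006, 0.358, -0.075, 0],
    [-0.006, 0.358, -0.1, 0],
    [-0.006, 0.358, -0.12, 0],
    [-0.006, 0.358, -0.135, 0],
    [-0.006, 0.358, -0.143, 0],
    [-0.006, 0.358, -0.143, 0],
    [-0.006, 0.358, -0.143, 0],
  ],
)

```text
clock: 10.85
ee_pos: [594.3, 275.2, 111.5]
orientation: [-0.154, 0.988, 0.0, 0.0]
ft_force: [0.6, 0.7, 0.2]
gripper_width: 0.646
grasp_force: 0.0
```

Request:
step_arm(
  plan=[
    [0, 0, 0, 0],
    [0, 0, 0, 0],
    [0, 0, 0, 0],
    [0, 0, 0, 0],
    [0, 0, 0, 0],
    [0, 0, 0, 0],
  ],
  jaw=0.0,
  newtons=20,
)

```text
clock: 11.35
ee_pos: [594.2, 274.9, 110.8]
orientation: [-0.153, 0.988, -0.0, 0.0]
ft_force: [-1.0, 0.1, 1.1]
gripper_width: 0.266
grasp_force: 0.0
```

Request:
step_arm(
  plan=[
    [0, 0, 0, 0],
    [0, 0, 0, 0],
    [0, 0, 0, 0],
    [0, 0, 0, 0],
  ],
)

```text
clock: 11.68
ee_pos: [594.1, 274.9, 110.7]
orientation: [-0.153, 0.988, -0.0, 0.0]
ft_force: [0.1, 0.9, 0.1]
gripper_width: 0.152
grasp_force: 19.9
```

Request:
step_arm(
  plan=[
    [0.002, 0.0006, 0.002, 0],
    [0.004, 0.0012, 0.002, 0],
    [0.006, 0.0018, 0.002, 0],
    [0.006, 0.0018, 0.002, 0],
    [0.006, 0.0018, 0.002, 0],
  ],
)

```text
clock: 12.1
ee_pos: [600.1, 276.7, 112.4]
orientation: [-0.153, 0.988, 0.0, -0.0]
ft_force: [0.3, -0.5, -2.1]
gripper_width: 0.148
grasp_force: 19.8
```

Request:
step_arm(
  plan=[
    [0, 0, -0.002, 0],
    [0, 0, -0.004, 0],
    [0, 0, -0.004, 0],
  ],
)

```text
clock: 12.35
ee_pos: [599.8, 277.6, 109.4]
orientation: [-0.154, 0.988, 0.0, 0.0]
ft_force: [-3.1, -0.5, 7.8]
gripper_width: 0.149
grasp_force: 20.1
```

Request:
step_arm(
  plan=[
    [0, 0, -0.002, 0],
    [0, 0, -0.003, 0],
    [0, 0, -0.003, 0],
  ],
)

```text
clock: 12.6
ee_pos: [599.4, 279.1, 107.2]
orientation: [-0.154, 0.988, 0.001, 0.001]
ft_force: [-5.5, 3.1, 11.9]
gripper_width: 0.162
grasp_force: 20.3
```

Request:
step_arm(
  plan=[
    [0, 0, 0.003, 0],
    [-0.0015, 0.001, 0.005, 0],
    [-0.002, 0.002, 0.005, 0],
    [-0.002, 0.002, 0.005, 0],
  ],
)

```text
clock: 12.93
ee_pos: [597.8, 278.9, 110.4]
orientation: [-0.154, 0.988, 0.0, -0.0]
ft_force: [0.2, 0.2, -2.5]
gripper_width: 0.149
grasp_force: 20.0
```

Request:
step_arm(
  plan=[
    [0, 0, -0.002, 0],
    [0, 0, -0.004, 0],
    [0, 0, -0.005, 0],
    [0, 0, -0.005, 0],
  ],
)

```text
clock: 13.27
ee_pos: [598.2, 279.9, 106.0]
orientation: [-0.154, 0.988, 0.001, 0.0]
ft_force: [-1.1, 1.9, 3.7]
gripper_width: 0.148
grasp_force: 20.0
```

Request:
step_arm(
  plan=[
    [-0.0005, 0.001, -0.001, 0],
    [-0.0005, 0.001, -0.003, 0],
    [-0.0005, 0.001, -0.003, 0],
  ],
)

```text
clock: 13.52
ee_pos: [598.3, 280.3, 103.0]
orientation: [-0.153, 0.988, 0.0, 0.001]
ft_force: [0.8, 0.4, 3.8]
gripper_width: 0.147
grasp_force: 20.0
```

Request:
step_arm(
  plan=[
    [0, 0, -0.001, 0],
    [0, 0, -0.003, 0],
    [0, 0, -0.003, 0],
  ],
  newtons=40,
)

```text
clock: 13.77
ee_pos: [597.7, 279.8, 99.1]
orientation: [-0.153, 0.988, 0.0, -0.0]
ft_force: [1.6, 1.4, -0.4]
gripper_width: 0.147
grasp_force: 40.0
```

Request:
step_arm(
  plan=[
    [0, 0, -0.001, 0],
    [0, 0, -0.003, 0],
    [0, 0, -0.003, 0],
  ],
)

```text
clock: 14.02
ee_pos: [597.3, 279.6, 95.9]
orientation: [-0.154, 0.988, -0.0, -0.0]
ft_force: [1.5, 2.0, -3.3]
gripper_width: 0.144
grasp_force: 40.0
```

Request:
step_arm(
  plan=[
    [0, 0, -0.001, 0],
    [0, 0, -0.002, 0],
    [0, 0, -0.002, 0],
  ],
)

```text
clock: 14.27
ee_pos: [597.2, 279.5, 94.1]
orientation: [-0.154, 0.988, -0.0, -0.0]
ft_force: [0.4, 1.4, -4.4]
gripper_width: 0.149
grasp_force: 40.0
```

Request:
step_arm(
  plan=[
    [0, 0, -0.001, 0],
    [0, 0, -0.002, 0],
    [0, 0, -0.002, 0],
  ],
)

```text
clock: 14.52
ee_pos: [597.2, 279.5, 92.0]
orientation: [-0.154, 0.988, -0.0, -0.0]
ft_force: [-0.5, 1.0, -5.7]
gripper_width: 0.145
grasp_force: 40.0
```

Request:
step_arm(
  plan=[
    [0, 0, -0.001, 0],
    [0, 0, -0.002, 0],
    [0, 0, -0.002, 0],
  ],
)

```text
clock: 14.77
ee_pos: [597.2, 279.7, 90.2]
orientation: [-0.154, 0.988, -0.0, -0.0]
ft_force: [-1.0, 1.6, -6.4]
gripper_width: 0.148
grasp_force: 40.0
```

Request:
step_arm(
  plan=[
    [0, 0, -0.001, 0],
    [0, 0, -0.002, 0],
    [0, 0, -0.002, 0],
  ],
)

```text
clock: 15.02
ee_pos: [597.3, 279.6, 90.1]
orientation: [-0.153, 0.988, -0.0, 0.0]
ft_force: [-5.4, -3.0, 11.7]
gripper_width: 0.148
grasp_force: 40.0
```

Request:
step_arm(
  plan=[
    [0, 0, -0.001, 0],
    [0, 0, -0.0015, 0],
    [0, 0, -0.0015, 0],
  ],
)

```text
clock: 15.27
ee_pos: [597.3, 279.7, 90.1]
orientation: [-0.153, 0.988, -0.001, 0.001]
ft_force: [-7.8, -6.0, 23.7]
gripper_width: 0.148
grasp_force: 40.0
```

Request:
step_arm(
  plan=[
    [0, 0, 0.002, 0],
    [0, 0, 0.0035, 0],
    [0, 0, 0.0035, 0],
    [0, 0, 0.0035, 0],
    [0, 0, 0.0035, 0],
    [0, 0, 0.01, 0],
    [0, 0, 0.04, 0],
    [0, 0, 0.07, 0],
    [0, 0, 0.07, 0],
    [0, 0, 0.07, 0],
    [0, 0, 0.07, 0],
    [0, 0, 0.07, 0],
    [0, 0, 0.07, 0],
  ],
  jaw=0.04,
)

```text
clock: 16.35
ee_pos: [597.1, 279.3, 156.0]
orientation: [-0.154, 0.988, -0.0, -0.001]
ft_force: [0.3, -0.7, 0.6]
gripper_width: 0.429
grasp_force: 0.0
```

It stopped hard on the rim at 90.1 mm with 24 N. Now I back off and check that it is flush and level.

Request:
step_arm(
  plan=[
    [0, 0, 0.03, 0],
    [0, 0, 0.07, 0],
    [0, -0.04, 0.09, 0],
    [0, -0.08, 0.09, 0],
    [0, -0.12, 0.09, 0],
    [0, -0.16, 0.09, 0],
    [0, -0.2, 0.09, 0],
    [0, -0.24, 0.09, 0],
    [0, -0.28, 0.09, 0],
    [0, -0.32, 0.09, 0],
    [0, -0.36, 0.09, 0],
    [0, -0.36, 0.09, 0],
    [0, -0.36, 0.09, 0],
  ],
)

```text
clock: 17.43
ee_pos: [597.1, -83.5, 245.9]
orientation: [-0.151, 0.989, 0.0, -0.001]
ft_force: [0.1, 0.6, 0.1]
gripper_width: 0.429
grasp_force: 0.0
```

Run:
```python
from look import *
look("fin",[("top",130,138,80,75,5),("scene",320,180,80,75,5)])
```

```text
17.4333 [597.054 -83.503 245.89 ] [-0.954 -0.298] [0.115 0.602 0.072] 39.928139727473656 0.0
```

View pics/fin.png

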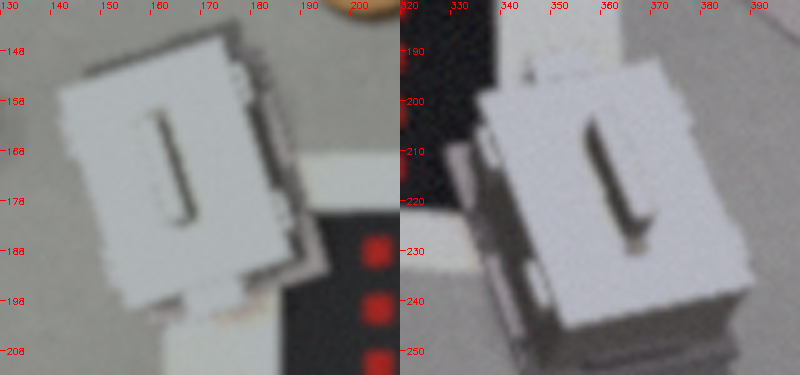

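The flange now lies on the rim with no gap at the front edge, (352,245) to (390,237) in the scene image, and the tab is over the ledge. I'll press both ends of the rib with shut fingers to confirm it is home and level.

Request:
step_arm(
  plan=[
    [0, 0.04, 0, 0],
    [0, 0.08, 0, 0],
    [0, 0.12, 0, 0],
    [0, 0.16, 0, 0],
    [0, 0.2, 0, 0],
    [-0.01, 0.24, 0, 0],
    [-0.02, 0.28, 0, 0],
    [-0.021, 0.32, 0, 0],
    [-0.021, 0.353, -0.02, 0],
    [-0.021, 0.353, -0.06, 0],
    [-0.021, 0.353, -0.1, 0],
    [-0.021, 0.353, -0.12, 0],
    [-0.021, 0.353, -0.125, 0],
    [-0.021, 0.353, -0.125, 0],
  ],
  jaw=0.0,
  newtons=20,
)

```text
clock: 18.7
ee_pos: [574.8, 274.3, 120.9]
orientation: [-0.155, 0.988, -0.0, -0.001]
ft_force: [0.3, -0.4, -0.1]
gripper_width: 0.005
grasp_force: 0.0
```

Request:
step_arm(
  plan=[
    [0, 0, -0.003, 0],
    [0, 0, -0.005, 0],
    [0, 0, -0.007, 0],
    [0, 0, -0.009, 0],
    [0, 0, -0.009, 0],
  ],
)

```text
clock: 19.12
ee_pos: [577.3, 273.1, 115.4]
orientation: [-0.153, 0.988, 0.0, 0.001]
ft_force: [-1.8, -2.2, 13.0]
gripper_width: 0.002
grasp_force: 6.3
```

Request:
step_arm(
  plan=[
    [0, 0, -0.001, 0],
    [0, 0, -0.002, 0],
    [0, 0, -0.002, 0],
  ],
)

```text
clock: 19.37
ee_pos: [577.3, 273.1, 115.3]
orientation: [-0.153, 0.988, -0.0, 0.002]
ft_force: [-7.2, -5.4, 30.3]
gripper_width: 0.003
grasp_force: 15.1
```

Request:
step_arm(
  plan=[
    [0, 0, 0.005, 0],
    [0, 0, 0.015, 0],
    [0.02, 0.006, 0.015, 0],
    [0.042, 0.0135, 0.015, 0],
    [0.042, 0.0135, 0.015, 0],
    [0.042, 0.0135, 0.008, 0],
    [0.042, 0.0135, 0.004, 0],
    [0.042, 0.0135, 0.002, 0],
    [0.042, 0.0135, 0.0, 0],
    [0.042, 0.0135, 0.0, 0],
  ],
)

```text
clock: 20.2
ee_pos: [618.2, 286.0, 115.2]
orientation: [-0.154, 0.988, -0.001, 0.001]
ft_force: [-7.4, -8.3, 36.0]
gripper_width: 0.005
grasp_force: 18.0
```

Both ends of the rib stand at 115.2–115.3 mm under load. That is level and matches the closed tub's 115 mm. I retreat and hand in.

Request:
step_arm(
  plan=[
    [0, 0, 0.01, 0],
    [0, 0, 0.04, 0],
    [0, 0, 0.08, 0],
    [0, 0, 0.12, 0],
    [0, 0, 0.14, 0],
    [0, 0, 0.14, 0],
    [0, 0, 0.14, 0],
    [0, 0, 0.14, 0],
  ],
)

```text
clock: 20.87
ee_pos: [617.7, 285.3, 249.8]
orientation: [-0.154, 0.988, -0.001, -0.001]
ft_force: [0.2, 0.5, -1.7]
gripper_width: 0.002
grasp_force: 0.0
```

```bash
python3 -c "
from plant import arm
o=arm.observe();print(o['clock'],o['ee_pos'],o['ft_force']);print(arm.job_done())"
```

```text
20.8667 [617.70056999 285.34645588 249.77648019] [ 0.18004166  0.54522598 -1.65503072]
the job is handed in; nothing more can be done
None
```

The lid is on the open tub, pull tab over the thumb ledge, pressed home and level (rib 115.2–115.3 mm at both ends); the arm is clear, and I handed the job in at 20.9 s.

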